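# Find the stamped dish and send it off

### The job

Look underneath both terracotta dishes, first the one on the robot's left, then the one on its right: with a fingertip, tip each dish up steeply on one edge until the rim on that side is down on the table or all but (some 70 degrees), hold it so for a second so that its underside can be seen, and let it down gently. One of them has the maker's seal stamped in its underside: push that dish along the table right across the tape line, so that all of it stands beyond the tape, and leave the other about where it stands. Never lift a dish off the table, let one drop or turn one over, and leave the other ware and tools alone.

Things in the scene. Friction and masses are not known exactly. Their poses are not given: they have to be found in the camera images.
- dish_a: one of two like slab-built serving dishes of unglazed terracotta, rectangular, with flared sides: foot 120 mm deep (its x) by 126 mm wide (its y), mouth 150 by 156 mm, 46 mm high, walls 6.5 mm thick, inner floor 16 mm above the table, 0.45 to 0.75 kg, friction on the table 0.6 to 0.8. Origin at the centre of its underside, z up, x pointing away from the robot, turned 19 to 38 degrees to the right
- dish_b: the other dish, just like dish_a; the two may stand either way round. A fingertip inside, pulling the upper part of its near (-x) wall towards the robot and then down, tips it about that lower edge of its foot (which may slide some cm); at 72 degrees the rim meets the table. Let go on the way, it falls back by its weight: go back along the same arc. Pushed level at the near rim, it slides
- stamp (a point): centre of the maker's seal, a round mark 72 mm across (broad pale ring and a sprig), in the middle of the underside of the stamped dish, 2 mm above its origin; the other dish's underside is bare. It can be seen only while that dish is tipped steeply, from its far side if it is tipped towards the robot
- rim_l (a point): near left top corner (as the robot sees it) of the stamped dish's rim: 75 mm nearer and 78 mm to the left of the middle of its underside, 46 mm up; it and rim_r are the parts of the dish farthest back
- rim_r (a point): near right top corner of the stamped dish's rim: 75 mm nearer and 78 mm to the right of the middle of its underside, 46 mm up
- line: the dispatch line: a strip of cream masking tape stuck flat on the table beyond the dishes, 24 mm wide and 720 mm long. Origin at its middle, its x across the tape, away from the robot, its y along it to the left
- slip_bottle: squeeze bottle with a pointed white nozzle, 48 mm across, 145 mm high, standing between the dishes; origin under its centre. Leave alone
- beaker: buff clay beaker, 72 mm across, 75 mm high, beyond the tape; origin under its centre. Leave alone
- bowl: bisque bowl, 120 mm across, 50 mm high, on the left; origin under its centre. Leave alone
- glaze_jar: glaze jar with a black cap, 70 mm across, 85 mm high, on the left; origin under its centre. Leave alone
- rolling_pin: wooden rolling pin, 42 mm thick, 310 mm long along its x, lying on the left; origin under its middle. Leave alone
- knife: wooden modelling knife, 10 mm high, 16 mm wide, 168 mm long (from 80 mm behind its origin to 88 mm ahead, along its x), lying on the table between the dishes, on the robot's side; origin on the table. Leave alone
- rib: flat wooden rib, 60 x 100 x 7 mm, lying on the right; origin under its centre. Leave alone
Things that resemble listed ones, but are neither listed nor needed, are in the scene too. Leave any red look-alike of the dish_b alone.

How it is judged:
By the outcome, as a careful person would: the job done as asked, in the order asked, and still so for the second after the job is handed in, with the robot touching nothing.
It also fails if it takes over 72 s, if anything falls off the work surface, if the arm or the gripper's body presses on something with over 40 N, if the wrist force passes 120 N, or if a joint passes its speed limit or range.

### The arm

A 6-joint arm with a two-finger parallel gripper is mounted at the origin on the work surface. World frame = base frame: x ahead of the robot, y to its left, z up, the work surface at z = 0. Lengths are in m, angles in rad, forces in N, time in s.
With the tool pointing down it reaches from about 0.35 to 0.975 m from the base axis. Payload 17.4 kg.
Tool frame: the origin (TCP) lies midway between the tips of the shut fingers; the grasp point (between the pads) lies 19 mm behind it (hold_point_z is the distance from the TCP to the grasp point, in m); z points along the fingers, y is the direction in which the jaws open and shut (so a half turn about z gives the same grasp; the last joint's range is limited). The gripper opens to 85 mm and grips with 20 to 120 N. Pads are 22 mm wide; open, the fingers measure 114 mm over their backs; the gripper's body (76 mm by 85 mm) begins 54 mm behind the grasp point. The pads swing forward as they close: fully open they stand 13 mm farther back than shut.
Start: joints at [1.081, 0.116, 1.442, -0, 1.584, -0.038], TCP at [0.295, 0.607, 0.231] pointing down, gripper open.
Joint ranges: [-2.83, 2.83], [-0.83, 2.19], [0.07, 2.5], [-1.14, 4.28], [0.01, 3], [-2.97, 2.97]. Speed limits (rad/s): [1.89, 1.89, 2.22, 3.14, 3.14, 3.14].

### API

Orientations are given as [roll, pitch, yaw] about the fixed x, y, z axes, in that order (R = Rz(yaw) Ry(pitch) Rx(roll)).
In Python, from station import sense, camera, job_done, hold_point_z gives the robot as it stands. The module is installed in compiled form; this text tells all that it offers.
- The arm moves only by the shell command python3 -m handwheel 'ROWS' [FORCE]. ROWS is JSON, one flat list of numbers, 7 for each row, row after row: the shift along the world's x, y, z in mm, then the turn, a rotation vector about the world's x, y, z in rad, then the opening, from 0 (shut) to 1 (fully open). In form: [tx, ty, tz, rx, ry, rz, hand, tx, ty, tz, rx, ry, rz, hand, ...]. A call has exactly 10 rows; each row is the pose to reach, as a shift and turn from the pose commanded when the call began; what a row does not reach only later rows make up. A row lasts 1/12 s, in which the tool goes at most 41.7 mm and 7.16 degrees, less where a joint would pass 70% of its speed; a pose out of reach is approached as far as the arm can. A call with a gripper value outside its range is refused whole. The fingers move at their own pace and stop on an object; FORCE is the grip in N (left out, the last holds). Time passes only in rows, so rows that repeat a pose let the fingers close, or fill a call up. It gives the time, the measured TCP pose, the force and the opening at its end, in the units of the state.
- sense(): the state, without advancing time (a new reading comes with each control period).
- camera(name): name is "scene" or "top"; returns a dict with "img" (400x640x3 uint8, red, green, blue), "vfov" (degrees; the focal length in pixels is half the picture's height over the tangent of half this angle, whatever the lens; pixels are square), "cx", "cy" (the principal point, pixels), "xyz" and "attitude" of the camera in the world. Camera axes: x right, y down, z forward; pixel columns grow to the right and rows downward; lengths in m; the calibration is good to about 2 mm. A picture is of the moment at which its call begins. There is no depth.
- job_done(): hands the job in, once; it reports no verdict.
The state is a dict: "t": time; "joint_positions": joint angles; "joint_vel": joint speeds; "joint_efforts": joint torques, N m; "eef_pos": TCP position; "tool_rot": TCP orientation; "contact_force": force on the tool from outside, world axes, zero at the start; "moment": the same for the moment, N m; "grip_width": finger opening in m.
Only numpy, scipy, OpenCV 4.12 (cv2) and the standard library are available. Lean on these libraries where they do the work, as an engineer would, in place of code of your own. Each camera call takes 0.05 s, during which the arm holds its last target. There are 200 camera calls.

## Working session

There is one attempt and no reset: what is moved stays moved. The work goes in short steps, Python scripts to look and compute and a shell command to move; the robot and the scene stay as the last step left them, time stands still between calls to the robot, and variables do not carry over. Pictures are saved under pics/ and viewed, about 8 in all and at most 12, crops included, and the job is handed in when it is done.

```bash
mkdir -p pics
python3 - <<'E'
from station import *
import cv2
for n in("scene","top"):
    c=camera(n); cv2.imwrite(f"pics/{n}0.png",c["img"][:,:,::-1]); print(n,c["vfov"],c["cx"],c["cy"],c["xyz"],c["attitude"])
print(sense(),hold_point_z)
E
```

```text
scene 43.11473425597303 329.6543037688714 201.7020486633433 [ 1.3095322  -0.42607685  1.15715005] [-2.44172302 -0.01051863  1.13538183]
top 51.95968394606806 320.98385217323585 199.46673753149628 [ 0.41702315 -0.03721481  1.14575507] [-3.08595445  0.00915587 -1.59991827]
{'t': 0.1, 'joint_positions': array([ 1.08119576e+00,  1.16463283e-01,  1.44219143e+00, -2.39473994e-05,
        1.58399455e+00, -3.77859109e-02]), 'joint_vel': array([-0.00041649, -0.00172561, -0.00195315, -0.00065178,  0.00054421,
        0.00048886]), 'joint_efforts': array([ 2.08364596e-03, -7.33672214e+01, -6.33789396e+01,  3.03138404e-05,
        5.33236642e-03, -5.79678454e-05]), 'eef_pos': array([0.29463247, 0.60711986, 0.23062333]), 'tool_rot': array([-3.14053589e+00, -1.59871253e-05,  2.68977768e+00]), 'contact_force': array([-0.04660139,  0.92964765, -0.69920216]), 'moment': array([ 0.00940334, -0.00233604, -0.01774614]), 'grip_width': 0.0850232031126896} 0.0187
```

View pics/scene0.png

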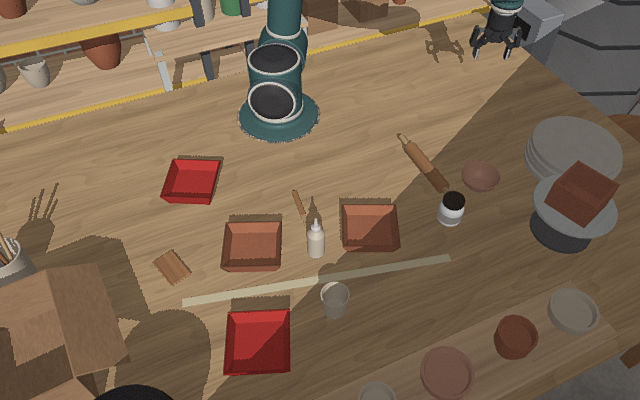

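View pics/top0.png

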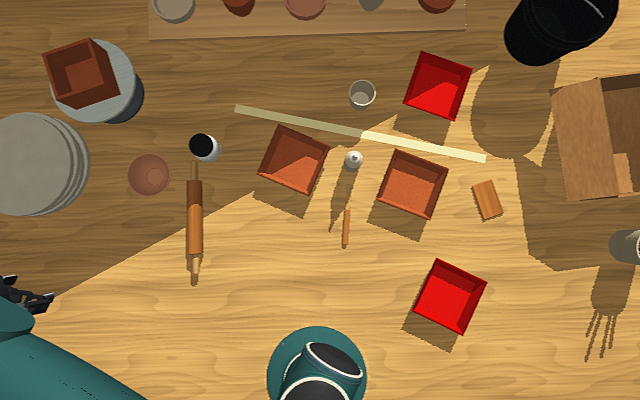

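Scene view: the terracotta dishes are at about (370,226) on the robot's left and (252,245) on its right, with the bottle at (316,240) between them. Top view: the left dish is at (294,160), the right one at (412,184), the tape runs from (235,108) to (485,158), the red decoy is at (438,86) and the knife at (347,227).

```bash
cat > h.py <<'E'
import numpy as np,cv2
from scipy.spatial.transform import Rotation as R
from station import *
def ray(c,p):
    f=200/np.tan(np.radians(c["vfov"]/2)); p=np.atleast_2d(np.array(p,float))
    d=np.c_[(p[:,0]-c["cx"])/f,(p[:,1]-c["cy"])/f,np.ones(len(p))]
    return d@R.from_euler("xyz",c["attitude"]).as_matrix().T
def plane(c,p,z):
    d=ray(c,p); o=np.array(c["xyz"]); return o+d*((z-o[2])/d[:,2])[:,None]
def tri(c1,p1,c2,p2):
    a,b=ray(c1,p1)[0],ray(c2,p2)[0]; o1,o2=np.array(c1["xyz"]),np.array(c2["xyz"])
    s=np.linalg.lstsq(np.c_[a,-b],o2-o1,rcond=None)[0]; q1,q2=o1+s[0]*a,o2+s[1]*b
    return (q1+q2)/2,np.linalg.norm(q1-q2)
def proj(c,X):
    f=200/np.tan(np.radians(c["vfov"]/2)); v=(np.atleast_2d(X)-c["xyz"])@R.from_euler("xyz",c["attitude"]).as_matrix()
    return np.c_[c["cx"]+f*v[:,0]/v[:,2],c["cy"]+f*v[:,1]/v[:,2]]
def terra(c):
    h=cv2.cvtColor(c["img"],cv2.COLOR_RGB2HSV).astype(int); H,S,V=h[...,0],h[...,1],h[...,2]
    m=((H<=11)&(S>110)&(S<205)&(V>55)).astype(np.uint8)*255
    return cv2.morphologyEx(m,cv2.MORPH_OPEN,np.ones((3,3)))
def blob(c,near):
    n,l,s,ce=cv2.connectedComponentsWithStats(terra(c))
    k=min((i for i in range(1,n) if s[i,4]>600),key=lambda i:np.hypot(*(ce[i]-near)))
    return (l==k).astype(np.uint8)
def quad(m):
    ct=max(cv2.findContours(m,0,1)[0],key=cv2.contourArea); hu=cv2.convexHull(ct)
    return cv2.approxPolyN(hu,4).reshape(-1,2).astype(float) if hasattr(cv2,"approxPolyN") else hu
E
python3 - <<'E'
from h import *
t=camera("top");s=camera("scene")
for n,pt,ps in(("L",(294,160),(370,226)),("R",(412,184),(252,245)),):
    q=quad(blob(t,pt)); P=plane(t,q,.046); print(n,q.tolist()); print(P.round(3).tolist(),P.mean(0).round(4))
    print(np.linalg.norm(P-np.roll(P,1,0),axis=1).round(3)); print("scene proj",proj(s,P).round(0).tolist()); print("scene quad",quad(blob(s,ps)).tolist())
h=cv2.cvtColor(t["img"],cv2.COLOR_RGB2HSV); 
m=((h[...,0]<=9)|(h[...,0]>170)&1)&(h[...,1]>215)&(h[...,2]>90)
m=m.astype(np.uint8)
n,l,st,ce=cv2.connectedComponentsWithStats(m)
for i in range(1,n):
    if st[i,4]>1500: q=quad((l==i).astype(np.uint8)); print("red",plane(t,q,.046)[:,:2].round(3).tolist())
print("tape ctr",plane(t,[(235,108),(485,158)],0).round(3).tolist())
print("bottle base scene, beaker, knife ends, cap",plane(s,[(316,254),(336,314)],0).round(3).tolist(),plane(t,[(347,208),(345,246)],0).round(3).tolist(), tri(t,(353,155),s,(313.5,200)), tri(t,(362,90),s,(335,290)))
E
```

```text
L [[331.0, 145.0], [308.0, 196.0], [256.0, 174.0], [278.0, 124.0]]
[[0.625, -0.06, 0.046], [0.489, 0.006, 0.046], [0.552, 0.144, 0.046], [0.687, 0.082, 0.046]] [0.5884 0.0428 0.046 ]
[0.155 0.151 0.152 0.148]
scene proj [[341.0, 248.0], [341.0, 204.0], [395.0, 204.0], [399.0, 247.0]]
scene quad [[395.0, 204.0], [401.0, 251.0], [342.0, 251.0], [342.0, 204.0]]
R [[448.0, 168.0], [429.0, 220.0], [375.0, 199.0], [395.0, 148.0]]
[[0.553, -0.373, 0.046], [0.415, -0.316, 0.046], [0.476, -0.174, 0.046], [0.612, -0.233, 0.046]] [ 0.5138 -0.2736  0.046 ]
[0.152 0.149 0.154 0.148]
scene proj [[220.0, 268.0], [225.0, 223.0], [281.0, 222.0], [279.0, 267.0]]
scene quad [[280.0, 271.0], [220.0, 271.0], [226.0, 222.0], [281.0, 221.0]]
red [[0.825, -0.45], [0.68, -0.395], [0.734, -0.256], [0.877, -0.314]]
red [[0.247, -0.461], [0.111, -0.389], [0.179, -0.258], [0.316, -0.33]]
tape ctr [[0.748, 0.208, 0.0], [0.584, -0.491, 0.0]]
bottle base scene, beaker, knife ends, cap [[0.586, -0.117, 0.0], [0.773, -0.145, 0.0]] [[0.455, -0.1, 0.0], [0.35, -0.091, 0.0]] (array([ 0.5684386 , -0.11014625,  0.20718249]), np.float64(0.007214601763422146)) (array([ 0.75818102, -0.14378761,  0.09403813]), np.float64(0.001169008039448527))
```

Run:
```python
from h import *
a=cv2.imread("pics/top0.png")[50:260,200:520];b=cv2.imread("pics/scene0.png")[150:350,170:490]
cv2.imwrite("pics/c0.png",np.vstack([cv2.resize(x,None,fx=2.0,fy=1.45 if 0 else 2.0,interpolation=2) for x in(a[:150],b[:150])]))
```

```text
(no output)
```

View pics/c0.png

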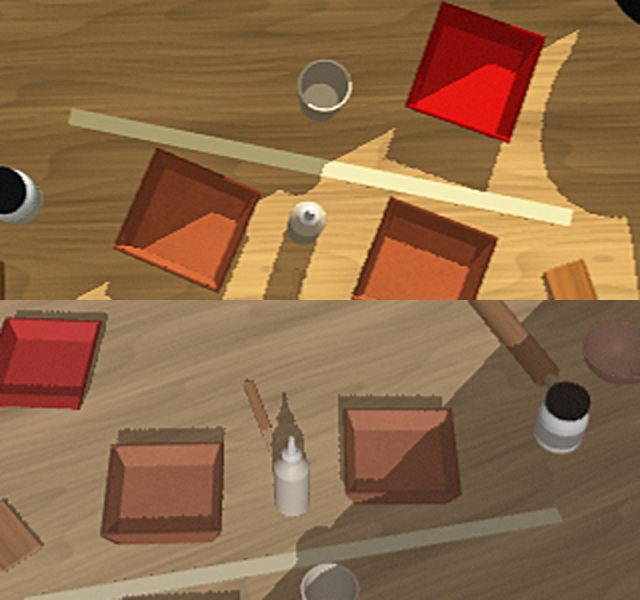

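The crop confirms both rims. The near corners from the top view at z = 46 mm reproject to within 1 px in the scene view, sides are about 150 x 154 mm, and the dishes are turned 25° (left) and 23° (right). The red dish stands just beyond the tape behind the right dish. Next I shut the hand and move over the left dish with the tool tilted 20° back.

```bash
python3 -m handwheel '[252,-545,0,-0.149,-0.316,0,0,252,-545,0,-0.149,-0.316,0,0,252,-545,0,-0.149,-0.316,0,0,252,-545,0,-0.149,-0.316,0,0,252,-545,0,-0.149,-0.316,0,0,252,-545,0,-0.149,-0.316,0,0,252,-545,0,-0.149,-0.316,0,0,252,-545,0,-0.149,-0.316,0,0,252,-545,0,-0.149,-0.316,0,0,252,-545,0,-0.149,-0.316,0,0]' 40
python3 -c "
from h import *
s=sense();print(R.from_euler('xyz',s['tool_rot']).as_matrix().round(3).tolist())"
```

```text
t: 1.03
eef_pos: [0.4698, 0.2272, 0.2314]
tool_rot: [3.137, 0.35, 2.689]
contact_force: [1.0, 1.2, 0.2]
grip_width: 0.0001
[[-0.845, 0.436, 0.31], [0.41, 0.9, -0.146], [-0.343, 0.004, -0.939]]
```

```bash
python3 -m handwheel '[78,-167,0,0,0,0,0,78,-167,0,0,0,0,0,78,-167,0,0,0,0,0,78,-167,0,0,0,0,0,78,-167,0,0,0,0,0,78,-167,-40,0,0,0,0,78,-167,-80,0,0,0,0,78,-167,-110,0,0,0,0,78,-167,-140,0,0,0,0,78,-167,-160,0,0,0,0]'
python3 - <<'E'
from h import *
for n,x in(("scene",slice(270,470)),("top",slice(220,420))):
    c=camera(n); im=c["img"][:,:,::-1]; y=slice(120,270) if n=="scene" else slice(80,230)
    cv2.imwrite(f"pics/{n}1.png",cv2.resize(im[y,x],None,fx=2,fy=2))
cv2.imwrite("pics/m1.png",np.hstack([cv2.imread(f"pics/{n}1.png") for n in("scene","top")]))
E
```

```text
t: 1.87
eef_pos: [0.5463, 0.0618, 0.068]
tool_rot: [3.139, 0.347, 2.689]
contact_force: [-0.8, -0.1, -0.3]
grip_width: 0.0002
```

View pics/m1.png

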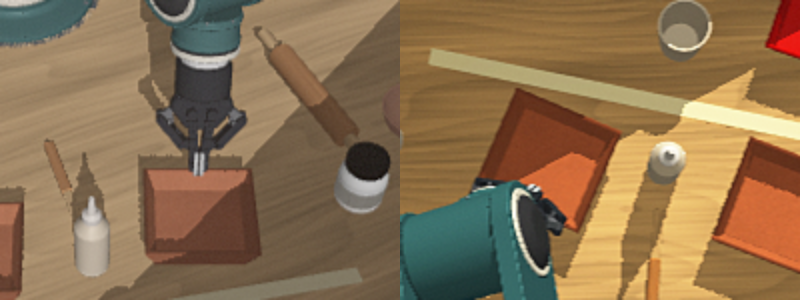

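The shut fingertips are just inside the near wall of the left dish, around pixel (198,165) of the left crop. I lower it to the upper wall and start pulling.

```bash
python3 -m handwheel '[0,0,-15,0,0,0,0,0,0,-23,0,0,0,0,-6,3,-23,0,0,0,0,-12,5.5,-23,0,0,0,0,-15.5,7.5,-24,0,0,0,0,-19,9,-25.5,0,0,0,0,-22,10,-26.5,0,0,0,0,-25,11.5,-27.5,0,0,0,0,-27.5,13,-29,0,0,0,0,-30.5,14.5,-30.5,0,0,0,0]'
python3 - <<'E'
from h import *
c=camera("scene");d=camera("top")
cv2.imwrite("pics/m2.png",np.hstack([cv2.resize(c["img"][110:280,270:440,::-1],None,fx=2,fy=2),cv2.resize(d["img"][80:250,220:390,::-1],None,fx=2,fy=2)]))
print(sense()["contact_force"],sense()["eef_pos"])
E
```

```text
t: 2.8
eef_pos: [0.5187, 0.077, 0.0438]
tool_rot: [3.135, 0.354, 2.689]
contact_force: [2.8, -1.3, 13.3]
grip_width: -0.0
[-0.63062037 -1.99352405 12.25349571] [0.51845713 0.07715011 0.04375456]
```

View pics/m2.png

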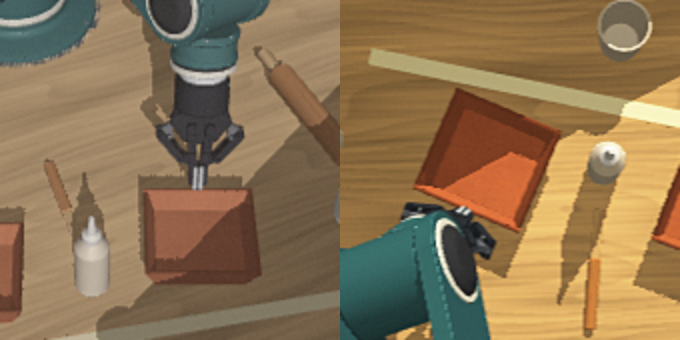

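The scene crop shows the dish flat, with the fingertips at (198,187) right at the rim. The 13 N upward force says the finger rides on the rim or presses on the wall. I'll measure the dish.

Run:
```python
from h import *
t=camera("top");s=camera("scene")
q=quad(blob(t,(280,155)));print(plane(t,q,.046).round(3).tolist())
q=quad(blob(s,(370,226)));print(q.tolist(),plane(s,q,.046).round(3).tolist())
cv2.imwrite("pics/m3.png",np.hstack([cv2.resize(s["img"][180:225,335:410,::-1],None,fx=5,fy=5,interpolation=2),cv2.resize(t["img"][165:210,240:315,::-1],None,fx=5,fy=5,interpolation=2)]))
e=sense();M=R.from_euler('xyz',e['tool_rot']).as_matrix()
print("tcp px",proj(s,e["eef_pos"]),proj(t,e["eef_pos"]),"pad corner",proj(s,e["eef_pos"]+M[:,0]*.011),proj(s,e["eef_pos"]-M[:,0]*.011))
```

```text
[[0.625, -0.058, 0.046], [0.489, 0.003, 0.046], [0.552, 0.144, 0.046], [0.69, 0.082, 0.046]]
[[395.0, 204.0], [401.0, 251.0], [342.0, 251.0], [342.0, 204.0]] [[0.551, 0.146, 0.046], [0.7, 0.08, 0.046], [0.635, -0.063, 0.046], [0.488, 0.008, 0.046]]
tcp px [[368.31844688 204.13897337]] [[281.26312693 185.89832726]] pad corner [[368.11369738 202.23901807]] [[368.52591212 206.06412915]]
```

View pics/m3.png

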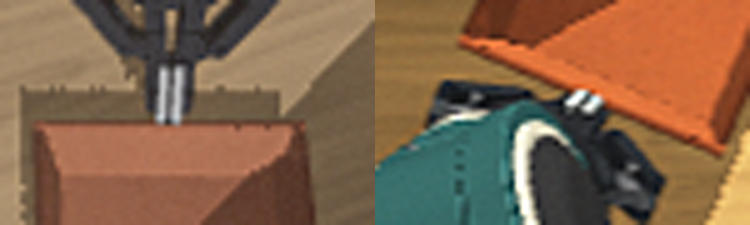

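The finger rode over onto the rim; the dish has not moved. I go back in deeper with the tool tilted 35°, so that the finger's flank hooks the rim.

```bash
python3 -m handwheel '[0,0,30,0,0,0,0,0,0,45,0,0,0,0,20,-9,45,-0.056,-0.118,0,0,38,-17,45,-0.112,-0.237,0,0,38,-17,45,-0.112,-0.237,0,0,38,-17,45,-0.112,-0.237,0,0,38,-17,30,-0.112,-0.237,0,0,38,-17,15,-0.112,-0.237,0,0,38,-17,3,-0.112,-0.237,0,0,38,-17,-1,-0.112,-0.237,0,0]'
```

```text
t: 3.83
eef_pos: [0.5542, 0.0594, 0.0381]
tool_rot: [3.136, 0.608, 2.687]
contact_force: [0.8, -0.4, -0.0]
grip_width: -0.0002
```

```bash
python3 -m handwheel '[-5.4,2.6,0,0,0,0,0,-10,4.7,0,0,0,0,0,-12.7,6,0,0,0,0,0,-15.4,7.3,-0.5,0,0,0,0,-18,8.5,-1,0,0,0,0,-20.8,9.8,-2,0,0,0,0,-23.5,11.1,-3,0,0,0,0,-26.2,12.4,-4,0,0,0,0,-29,13.7,-5,0,0,0,0,-31.6,15,-6.5,0,0,0,0]'
python3 - <<'E'
from h import *
t=camera("top");s=camera("scene")
q=quad(blob(t,(280,155)));print(plane(t,q,.046).round(3).tolist())
q=quad(blob(s,(370,226)));print(q.tolist())
cv2.imwrite("pics/m4.png",np.hstack([cv2.resize(s["img"][150:260,320:420,::-1],None,fx=4,fy=4),cv2.resize(t["img"][110:220,235:335,::-1],None,fx=4,fy=4)]))
E
```

```text
t: 4.67
eef_pos: [0.5245, 0.0749, 0.0355]
tool_rot: [3.132, 0.615, 2.687]
contact_force: [5.4, -5.0, 6.4]
grip_width: -0.0001
[[0.604, -0.046, 0.046], [0.468, 0.014, 0.046], [0.534, 0.15, 0.046], [0.671, 0.098, 0.046]]
[[395.0, 200.0], [403.0, 238.0], [342.0, 238.0], [342.0, 200.0]]
```

```bash
python3 -m handwheel '[-1.8,0.9,-0.5,0,0,0,0,-3.6,1.7,-1.1,0,0,0,0,-5.4,2.6,-1.8,0,0,0,0,-7.2,3.4,-2.6,0,0,0,0,-8.8,4.1,-3.5,0,0,0,0,-10.4,4.9,-4.4,0,0,0,0,-11.9,5.6,-5.4,0,0,0,0,-13.6,6.4,-6.5,0,0,0,0,-15,7.1,-7.7,0,0,0,0,-16.3,7.7,-8.9,0,0,0,0]'
python3 - <<'E'
from h import *
t=camera("top");s=camera("scene")
q=quad(blob(t,(280,155)));print(q.tolist(),plane(t,q,.046).round(3).tolist())
q=quad(blob(s,(370,226)));print(q.tolist())
cv2.imwrite("pics/m5.png",np.hstack([cv2.resize(s["img"][150:260,320:420,::-1],None,fx=4,fy=4),cv2.resize(t["img"][110:220,235:335,::-1],None,fx=4,fy=4)]))
E
```

```text
t: 5.6
eef_pos: [0.508, 0.0826, 0.0261]
tool_rot: [3.132, 0.614, 2.687]
contact_force: [6.6, -3.5, 2.9]
grip_width: 0.0001
[[320.0, 163.0], [302.0, 210.0], [252.0, 188.0], [263.0, 139.0]] [[0.577, -0.029, 0.046], [0.452, 0.023, 0.046], [0.515, 0.156, 0.046], [0.647, 0.123, 0.046]]
[[403.0, 199.0], [394.0, 221.0], [348.0, 219.0], [341.0, 197.0]]
```

View pics/m5.png

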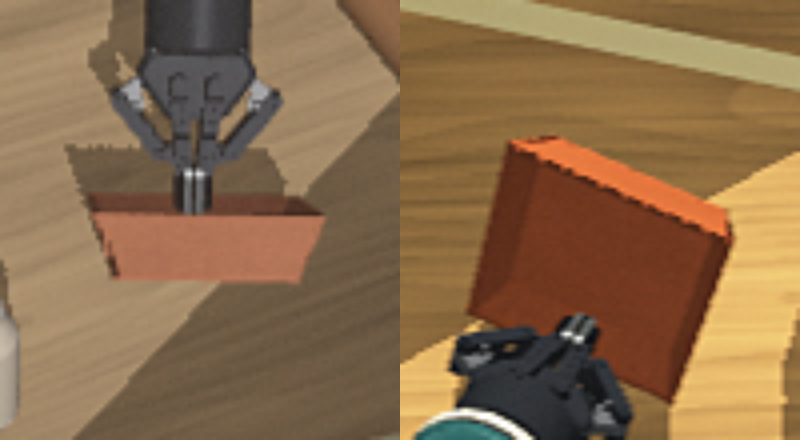

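The dish is tipped about 35–40° about its near foot edge. In the scene crop the far wall faces the camera with its rim at about y = 213, and the finger is inside. I continue down the arc.

```bash
python3 -m handwheel '[-1.3,0.6,-1.2,0,0,0,0,-2.5,1.2,-2.5,0,0,0,0,-3.7,1.8,-3.9,0,0,0,0,-4.8,2.3,-5.3,0,0,0,0,-5.8,2.7,-6.8,0,0,0,0,-6.8,3.2,-8.3,0,0,0,0,-7.6,3.6,-9.9,0,0,0,0,-8.4,4,-11.5,0,0,0,0,-9.1,4.3,-13.1,0,0,0,0,-9.8,4.6,-14.7,0,0,0,0]'
python3 - <<'E'
from h import *
t=camera("top");s=camera("scene")
cv2.imwrite("pics/m6.png",np.hstack([cv2.resize(s["img"][130:240,320:420,::-1],None,fx=4,fy=4),cv2.resize(t["img"][110:220,235:335,::-1],None,fx=4,fy=4)]))
E
```

```text
t: 6.53
eef_pos: [0.4979, 0.0868, 0.0104]
tool_rot: [3.134, 0.613, 2.688]
contact_force: [-3.5, -8.1, 21.2]
grip_width: 0.0002
```

View pics/m6.png

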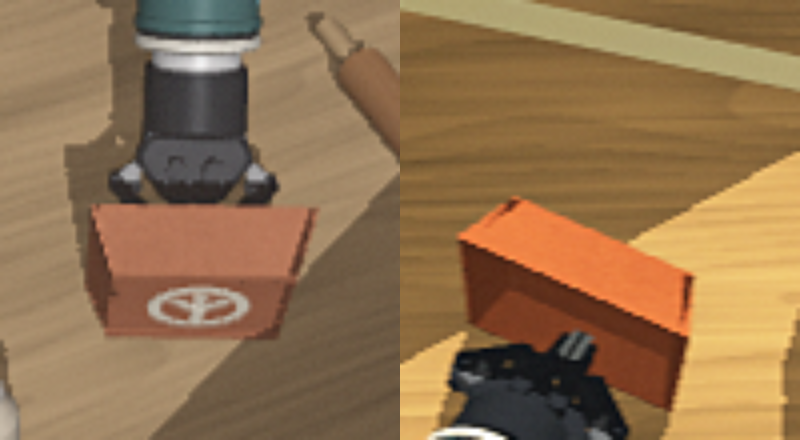

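The left dish carries the seal: a pale ring and sprig at about (198,306) in the left crop. I check the tilt angle from the foot edges.

Run:
```python
from h import *
s=camera("scene");t=camera("top")
P=plane(s,[(346.8,214),(389.5,214.5)],0);print(P.round(3).tolist(),np.linalg.norm(P[0]-P[1]))
m=P.mean(0);far=(370.5,199.8)
for z in(.10,.105,.11,.115,.12):
    Q=plane(s,[far],z)[0];v=Q-m;print(z,np.linalg.norm(v).round(3),np.degrees(np.arctan2(z,v[:2]@[.904,-.427])).round(1))
# far rim from both views
print(tri(t,(235+460/4,110+238/4),s,(320+318/4,130+208/4)),tri(t,(235+690/4,110+335/4),s,(320+92/4,130+206/4)))
print(sense()["contact_force"],sense()["t"])
```

```text
[[0.495, 0.022, 0.0], [0.548, 0.135, 0.0]] 0.125168974084178
0.1 0.104 73.7
0.105 0.11 72.3
0.11 0.116 71.0
0.115 0.123 69.9
0.12 0.129 68.9
(array([ 0.58963503, -0.01076881,  0.26931111]), np.float64(0.20757782619449303)) (array([ 0.53080541, -0.12850176,  0.28043223]), np.float64(0.20483390830586118))
[-3.04252403 -3.62205702 12.68679808] 6.7333
```

Tilt is about 70–71° from the foot edges (the far-corner triangulation in that print mismatched pixels, so I ignore it). I press a touch more and hold.

```bash
python3 -m handwheel '[-0.5,0.2,-1,0,0,0,0,-0.9,0.4,-1.5,0,0,0,0,-0.9,0.4,-1.5,0,0,0,0,-0.9,0.4,-1.5,0,0,0,0,-0.9,0.4,-1.5,0,0,0,0,-0.9,0.4,-1.5,0,0,0,0,-0.9,0.4,-1.5,0,0,0,0,-0.9,0.4,-1.5,0,0,0,0,-0.9,0.4,-1.5,0,0,0,0,-0.9,0.4,-1.5,0,0,0,0]'
python3 -m handwheel '[0,0,0,0,0,0,0,0,0,0,0,0,0,0,0,0,0,0,0,0,0,0,0,0,0,0,0,0,0,0,0,0,0,0,0,0,0,0,0,0,0,0,0.2,-0.1,0.5,0,0,0,0,0.9,-0.4,1.2,0,0,0,0,1.5,-0.7,2,0,0,0,0,2.2,-1,3,0,0,0,0]'
python3 -m handwheel '[1.3,-0.6,1.6,0,0,0,0,2.4,-1.1,3.1,0,0,0,0,3.3,-1.5,4.6,0,0,0,0,4.2,-2,6,0,0,0,0,5.2,-2.4,7.4,0,0,0,0,6.1,-2.9,8.8,0,0,0,0,7.2,-3.4,10.1,0,0,0,0,8.4,-3.9,11.4,0,0,0,0,9.3,-4.4,12.5,0,0,0,0,10.5,-5,13.5,0,0,0,0]'
```

```text
t: 7.57
eef_pos: [0.4978, 0.0869, 0.0103]
tool_rot: [3.134, 0.615, 2.687]
contact_force: [-1.4, -10.6, 20.7]
grip_width: -0.0001
t: 8.4
eef_pos: [0.4985, 0.0862, 0.0111]
tool_rot: [3.134, 0.611, 2.687]
contact_force: [-0.6, 0.1, -0.1]
grip_width: 0.0002
t: 9.23
eef_pos: [0.5099, 0.0814, 0.0258]
tool_rot: [3.133, 0.613, 2.687]
contact_force: [-1.9, -0.0, 10.1]
grip_width: 0.0003
```

```bash
python3 -m handwheel '[1.3,-0.6,1.2,0,0,0,0,2.7,-1.3,2.3,0,0,0,0,4.2,-2,3.4,0,0,0,0,5.7,-2.7,4.3,0,0,0,0,7.2,-3.4,5.2,0,0,0,0,8.9,-4.2,6.1,0,0,0,0,10.7,-5,6.9,0,0,0,0,12.5,-5.9,7.6,0,0,0,0,14.3,-6.7,8.3,0,0,0,0,16.3,-7.7,8.9,0,0,0,0]'
python3 - <<'E'
from h import *
s=camera("scene");t=camera("top")
print(quad(blob(t,(280,160))).tolist(),quad(blob(s,(370,215))).tolist(),sense()["contact_force"],sense()["eef_pos"])
E
```

```text
t: 10.07
eef_pos: [0.5271, 0.0737, 0.0358]
tool_rot: [3.132, 0.615, 2.687]
contact_force: [2.9, -2.2, 13.9]
grip_width: 0.0001
[[327.0, 151.0], [306.0, 203.0], [253.0, 180.0], [275.0, 129.0]] [[395.0, 200.0], [401.0, 243.0], [342.0, 243.0], [342.0, 198.0]] [ 3.95651668 -3.0550665  12.74213388] [0.52731195 0.07359801 0.03592448]
```

```bash
python3 -m handwheel '[1.4,-0.6,0.7,0,0,0,0,2.7,-1.3,1.4,0,0,0,0,4.1,-1.9,2,0,0,0,0,5.4,-2.6,2.5,0,0,0,0,6.8,-3.2,3,0,0,0,0,8.1,-3.8,3.4,0,0,0,0,9.9,-4.7,3.8,0,0,0,0,11.8,-5.6,4.1,0,0,0,0,13.6,-6.4,4.4,0,0,0,0,16.3,-7.7,4.6,0,0,0,0]'
python3 - <<'E'
from h import *
s=camera("scene");t=camera("top")
q=quad(blob(t,(280,160)));P=plane(t,q,.046);q2=quad(blob(s,(370,215)));print(P.round(3).tolist(),P.mean(0),q2.tolist(),proj(s,P).round(0).tolist())
E
```

```text
t: 11.0
eef_pos: [0.5418, 0.0658, 0.038]
tool_rot: [3.134, 0.611, 2.688]
contact_force: [-0.0, 0.0, -0.9]
grip_width: 0.0001
[[0.612, -0.052, 0.046], [0.476, 0.011, 0.046], [0.542, 0.15, 0.046], [0.676, 0.087, 0.046]] [0.576367   0.04922155 0.046     ] [[395.0, 201.0], [400.0, 247.0], [342.0, 247.0], [342.0, 200.0]] [[342.0, 243.0], [341.0, 200.0], [395.0, 201.0], [399.0, 243.0]]
```

The left dish is down flat at (0.576, 0.049), moved back 13 mm, and the finger is free. On to the right dish.

```bash
python3 -m handwheel '[0,0,40,0,0,0,0,0,0,80,0,0,0,0,0,0,120,0,0,0,0,0,0,160,0,0,0,0,0,-0,200,0,0,0,0,-62,-325,200,0,0,0.045,0,-62,-325,200,0,0,0.045,0,-62,-325,200,0,0,0.045,0,-62,-325,200,0,0,0.045,0,-62,-325,200,0,0,0.045,0]'
```

```text
t: 11.93
eef_pos: [0.5028, -0.1361, 0.2386]
tool_rot: [3.134, 0.613, 2.733]
contact_force: [0.9, -0.2, 0.2]
grip_width: -0.0002
```

```bash
python3 -m handwheel '[-24,-121,0,0,0,0,0,-24,-121,0,0,0,0,0,-24,-121,0,0,0,0,0,-24,-121,-30,0,0,0,0,-24,-121,-70,0,0,0,0,-24,-121,-110,0,0,0,0,-24,-121,-150,0,0,0,0,-24,-121,-180,0,0,0,0,-24,-121,-195,0,0,0,0,-24,-121,-200,0,0,0,0]'
```

```text
t: 12.77
eef_pos: [0.4782, -0.2548, 0.0344]
tool_rot: [3.133, 0.606, 2.732]
contact_force: [-0.4, 0.1, -0.9]
grip_width: 0.0
```

```bash
python3 -m handwheel '[-5.5,2.3,1,0,0,0,0,-10.1,4.3,2,0,0,0,0,-12.9,5.5,2,0,0,0,0,-15.6,6.6,1.5,0,0,0,0,-18.4,7.8,1,0,0,0,0,-21.2,9,0,0,0,0,0,-23.9,10.2,-1,0,0,0,0,-26.7,11.3,-2,0,0,0,0,-29.5,12.5,-3,0,0,0,0,-32.2,13.7,-4.5,0,0,0,0]'
python3 - <<'E'
from h import *
t=camera("top");s=camera("scene")
q=quad(blob(t,(405,190)));print(q.tolist(),plane(t,q,.046).round(3).tolist())
print(quad(blob(s,(252,240))).tolist())
E
```

```text
t: 13.6
eef_pos: [0.4486, -0.2429, 0.0367]
tool_rot: [3.135, 0.617, 2.733]
contact_force: [6.9, -3.4, 4.7]
grip_width: -0.0001
[[450.0, 177.0], [426.0, 227.0], [372.0, 207.0], [394.0, 156.0]] [[0.529, -0.377, 0.046], [0.397, -0.307, 0.046], [0.454, -0.165, 0.046], [0.59, -0.229, 0.046]]
[[278.0, 257.0], [216.0, 259.0], [226.0, 218.0], [282.0, 217.0]]
```

```bash
python3 -m handwheel '[-1.8,0.8,-0.6,0,0,0,0,-3.7,1.6,-1.3,0,0,0,0,-5.5,2.3,-2.1,0,0,0,0,-7.4,3.1,-3,0,0,0,0,-8.9,3.8,-4,0,0,0,0,-10.6,4.5,-5,0,0,0,0,-12.2,5.2,-6.1,0,0,0,0,-13.8,5.9,-7.3,0,0,0,0,-15.3,6.5,-8.6,0,0,0,0,-16.6,7,-9.9,0,0,0,0]'
python3 - <<'E'
from h import *
t=camera("top");s=camera("scene")
q=quad(blob(t,(405,190)));print(q.tolist(),plane(t,q,.046).round(3).tolist())
print(quad(blob(s,(252,240))).tolist())
E
```

```text
t: 14.53
eef_pos: [0.4317, -0.2356, 0.026]
tool_rot: [3.135, 0.615, 2.733]
contact_force: [5.6, -2.0, 2.6]
grip_width: -0.0001
[[450.0, 190.0], [422.0, 233.0], [369.0, 213.0], [391.0, 168.0]] [[0.494, -0.375, 0.046], [0.381, -0.295, 0.046], [0.438, -0.156, 0.046], [0.558, -0.22, 0.046]]
[[282.0, 216.0], [275.0, 237.0], [227.0, 238.0], [215.0, 216.0]]
```

Same behaviour as the left dish. I continue to the full tilt.

```bash
python3 -m handwheel '[-1.3,0.5,-1.2,0,0,0,0,-2.6,1.1,-2.5,0,0,0,0,-3.8,1.6,-3.9,0,0,0,0,-4.9,2.1,-5.3,0,0,0,0,-5.9,2.5,-6.8,0,0,0,0,-6.9,2.9,-8.3,0,0,0,0,-7.7,3.3,-9.9,0,0,0,0,-8.6,3.6,-11.5,0,0,0,0,-9.3,3.9,-13.1,0,0,0,0,-10.2,4.4,-15.5,0,0,0,0]'
python3 - <<'E'
from h import *
t=camera("top");s=camera("scene")
cv2.imwrite("pics/m7.png",np.hstack([cv2.resize(s["img"][150:260,195:295,::-1],None,fx=4,fy=4),cv2.resize(t["img"][140:250,355:455,::-1],None,fx=4,fy=4)]))
E
```

```text
t: 15.47
eef_pos: [0.4217, -0.2312, 0.0101]
tool_rot: [3.134, 0.615, 2.732]
contact_force: [-12.3, 10.5, 37.5]
grip_width: -0.0002
```

View pics/m7.png

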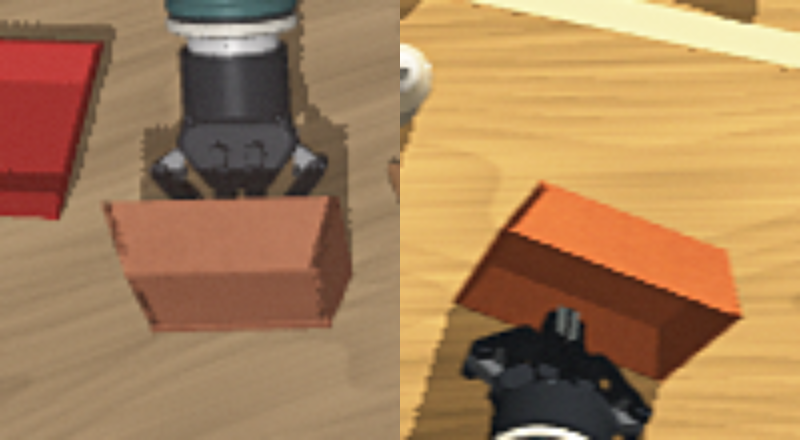

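The right dish's underside is bare and its near rim is on the table (37 N, same fingertip height as before). I ease slightly, hold over a second and let it down.

```bash
python3 -m handwheel '[0,0,0.8,0,0,0,0,0,0,0.8,0,0,0,0,0,0,0.8,0,0,0,0,0,0,0.8,0,0,0,0,0,0,0.8,0,0,0,0,0,0,0.8,0,0,0,0,0,0,0.8,0,0,0,0,0,0,0.8,0,0,0,0,0,0,0.8,0,0,0,0,0,0,0.8,0,0,0,0]'
python3 -m handwheel '[0,0,0,0,0,0,0,0,0,0,0,0,0,0,0,0,0,0,0,0,0,0,0,0,0,0,0,0,0,0,0,0,0,0,0,0.2,-0.1,0.5,0,0,0,0,0.5,-0.2,1,0,0,0,0,0.9,-0.4,1.5,0,0,0,0,1.3,-0.6,2.3,0,0,0,0,1.9,-0.8,3.1,0,0,0,0]'
python3 -m handwheel '[1,-0.4,1.4,0,0,0,0,2,-0.8,2.8,0,0,0,0,3,-1.3,4.2,0,0,0,0,3.9,-1.7,5.6,0,0,0,0,4.9,-2.1,7,0,0,0,0,5.9,-2.5,8.3,0,0,0,0,6.9,-2.9,9.6,0,0,0,0,7.9,-3.4,10.8,0,0,0,0,9,-3.8,11.9,0,0,0,0,10.1,-4.3,13,0,0,0,0]'
python3 -m handwheel '[1.3,-0.6,1.2,0,0,0,0,2.7,-1.1,2.3,0,0,0,0,4.2,-1.8,3.4,0,0,0,0,5.7,-2.4,4.3,0,0,0,0,7.2,-3,5.2,0,0,0,0,8.9,-3.8,6.1,0,0,0,0,10.7,-4.5,6.9,0,0,0,0,12.5,-5.3,7.6,0,0,0,0,14.3,-6.1,8.3,0,0,0,0,16,-6.8,8.9,0,0,0,0]'
```

```text
t: 16.4
eef_pos: [0.4215, -0.2311, 0.0105]
tool_rot: [3.134, 0.614, 2.732]
contact_force: [1.1, 1.6, 11.1]
grip_width: -0.0001
t: 17.23
eef_pos: [0.4222, -0.2311, 0.0116]
tool_rot: [3.134, 0.61, 2.732]
contact_force: [-1.1, 0.2, 0.5]
grip_width: -0.0001
t: 18.07
eef_pos: [0.4332, -0.236, 0.026]
tool_rot: [3.134, 0.613, 2.733]
contact_force: [-2.1, 0.2, 8.2]
grip_width: 0.0001
t: 18.9
eef_pos: [0.4501, -0.2434, 0.0364]
tool_rot: [3.135, 0.616, 2.733]
contact_force: [2.0, -0.7, 11.7]
grip_width: -0.0001
```

```bash
python3 -m handwheel '[1.4,-0.6,0.7,0,0,0,0,2.7,-1.2,1.4,0,0,0,0,4.1,-1.8,2,0,0,0,0,5.5,-2.3,2.5,0,0,0,0,6.9,-2.9,3,0,0,0,0,8.3,-3.5,3.4,0,0,0,0,10,-4.3,3.8,0,0,0,0,12,-5,4.1,0,0,0,0,14,-6,4.4,0,0,0,0,17,-7,5,0,0,0,0]'
python3 - <<'E'
from h import *
s=camera("scene");t=camera("top")
for a,b in(((405,190),(252,240)),((285,160),(370,220))):
    q=quad(blob(t,a));P=plane(t,q,.046);print(P[:,:2].round(3).tolist(),P.mean(0),proj(s,P).round(0).tolist(),quad(blob(s,b)).tolist())
h=cv2.cvtColor(t["img"],cv2.COLOR_RGB2HSV)
m=((h[...,1]<110)&(h[...,2]>90)).astype(np.uint8)
n,l,st,ce=cv2.connectedComponentsWithStats(m)
for i in range(1,n):
    if 60<st[i,4]<3000 and st[i,1]<200: print(st[i].tolist(),ce[i].round(1).tolist(),plane(t,[ce[i]],0)[0,:2].round(3))
E
```

```text
t: 19.73
eef_pos: [0.4655, -0.2493, 0.0385]
tool_rot: [3.134, 0.61, 2.732]
contact_force: [-0.3, 1.0, -0.0]
grip_width: -0.0002
[[0.542, -0.369], [0.405, -0.312], [0.465, -0.171], [0.601, -0.229]] [ 0.5031605  -0.27052353  0.046     ] [[220.0, 265.0], [225.0, 220.0], [281.0, 218.0], [279.0, 263.0]] [[280.0, 267.0], [219.0, 269.0], [226.0, 219.0], [282.0, 217.0]]
[[0.612, -0.052], [0.476, 0.011], [0.542, 0.15], [0.676, 0.087]] [0.576367   0.04922155 0.046     ] [[342.0, 243.0], [341.0, 200.0], [395.0, 201.0], [399.0, 243.0]] [[395.0, 201.0], [400.0, 247.0], [342.0, 247.0], [342.0, 200.0]]
[151, 0, 44, 24, 789] [173.5, 9.3] [1.042 0.38 ]
[359, 0, 25, 12, 197] [370.1, 4.2] [ 1.038 -0.186]
[49, 39, 86, 84, 2210] [106.4, 89.3] [0.814 0.574]
[349, 79, 27, 32, 633] [361.3, 93.9] [ 0.777 -0.151]
[234, 104, 253, 59, 2177] [360.9, 133.3] [ 0.665 -0.147]
[194, 134, 28, 29, 265] [212.0, 151.5] [0.626 0.275]
[344, 151, 19, 21, 317] [352.7, 160.9] [ 0.587 -0.121]
```

The right dish is flat at (0.503, −0.271), 11 mm back. Next I push the left (stamped) dish: lift out, turn the tool upright, open the hand for a two-point push, and come down behind the dish's near rim.

```bash
python3 -m handwheel '[0,0,40,0,0,0,0,0,0,80,0,0,0,0,0,0,120,0,0,0,0,0,0,160,0,0,0,0,0,0,200,0,0,0,0,2,35,200,0.048,0.112,-0.01,1,4,75,200,0.096,0.225,-0.01,1,6,115,200,0.144,0.337,-0.01,1,8,155,200,0.192,0.449,-0.02,1,10,195,200,0.24,0.562,-0.025,1]'
python3 -m handwheel '[0.5,40,0,0,0,0,1,0.5,80,0,0,0,0,1,1,120,0,0,0,0,1,1,150,0,0,0,0,1,1,150,-40,0,0,0,1,1,150,-80,0,0,0,1,1,150,-115,0,0,0,1,1,150,-140,0,0,0,1,1,150,-160,0,0,0,1,1,150,-160,0,0,0,1]'
```

```text
t: 20.67
eef_pos: [0.4754, -0.0524, 0.2402]
tool_rot: [-3.137, -0.004, 2.71]
contact_force: [0.2, -0.8, -0.2]
grip_width: 0.0609
t: 21.5
eef_pos: [0.4745, 0.0953, 0.0747]
tool_rot: [-3.135, -0.005, 2.71]
contact_force: [-0.7, -0.1, -1.7]
grip_width: 0.0856
```

```bash
python3 -m handwheel '[0,0,-30,0,0,0,1,0,0,-55,0,0,0,1,0,0,-66,0,0,0,1,0,0,-66,0,0,0,1,6,-1.4,-66,0,0,0,1,12,-2.8,-66,0,0,0,1,18,-4,-66,0,0,0,1,23,-5.4,-66,0,0,0,1,28,-6.5,-66,0,0,0,1,34,-8,-66,0,0,0,1]'
python3 -m handwheel '[8,-1.9,0,0,0,0,1,17,-4,0,0,0,0,1,27,-6.3,0,0,0,0,1,37,-8.6,0,0,0,0,1,47,-11,0,0,0,0,1,57,-13.3,0,0,0,0,1,67,-15.7,0,0,0,0,1,77,-18,0,0,0,0,1,86,-20,0,0,0,0,1,93,-22,0,0,0,0,1]'
python3 - <<'E'
from h import *
t=camera("top")
print(terra(t).sum())
q=quad(blob(t,(300,140)));P=plane(t,q,.046);print(q.tolist(),P[:,:2].round(3).tolist(),P.mean(0))
s=camera("scene");print(quad(blob(s,(370,245))).tolist(),proj(s,P).round(0).tolist())
E
```

```text
t: 22.33
eef_pos: [0.5108, 0.0876, 0.0136]
tool_rot: [-3.138, -0.001, 2.71]
contact_force: [-9.7, 1.9, 6.9]
grip_width: 0.0853
t: 23.17
eef_pos: [0.6042, 0.0655, 0.0134]
tool_rot: [-3.138, -0.001, 2.71]
contact_force: [-8.7, 2.8, 5.1]
grip_width: 0.0852
2749665
[[336.0, 112.0], [314.0, 164.0], [277.0, 107.0], [284.0, 91.0]] [[0.715, -0.077], [0.575, -0.013], [0.734, 0.083], [0.778, 0.063]] [0.70036546 0.01426681 0.046     ]
[[406.0, 230.0], [412.0, 280.0], [352.0, 280.0], [350.0, 230.0]] [[351.0, 277.0], [349.0, 228.0], [409.0, 260.0], [411.0, 276.0]]
```

The dish slides straight (moved 103, −24 mm, yaw still about −24°). Its rearmost corner needs about 143 mm more along the line's normal.

```bash
python3 -m handwheel '[8,-1.9,0,0,0,0,1,17,-4,0,0,0,0,1,27,-6.3,0,0,0,0,1,37,-8.6,0,0,0,0,1,47,-11,0,0,0,0,1,57,-13.3,0,0,0,0,1,67,-15.7,0,0,0,0,1,77,-18,0,0,0,0,1,86,-20,0,0,0,0,1,93,-22,0,0,0,0,1]'
python3 - <<'E'
from h import *
t=camera("top");s=camera("scene")
q=quad(blob(t,(310,110)));P=plane(t,q,.046);print(q.tolist(),P[:,:2].round(3).tolist())
q=quad(blob(s,(380,270)));Q=plane(s,q,.046);print(q.tolist(),Q[:,:2].round(3).tolist(),"line dist",((Q[:,:2]-[.666,-.1415])@[.9735,-.2284]).round(3))
cv2.imwrite("pics/m8.png",np.hstack([cv2.resize(s["img"][180:380,300:500,::-1],None,fx=2,fy=2),cv2.resize(t["img"][0:200,220:420,::-1],None,fx=2,fy=2)]))
E
```

```text
t: 24.1
eef_pos: [0.6968, 0.0436, 0.0131]
tool_rot: [-3.138, -0.001, 2.71]
contact_force: [-6.2, 1.1, 3.0]
grip_width: 0.0855
[[343.0, 79.0], [320.0, 130.0], [317.0, 119.0], [318.0, 69.0]] [[0.806, -0.099], [0.667, -0.032], [0.697, -0.024], [0.836, -0.031]]
[[417.0, 258.0], [424.0, 312.0], [360.0, 312.0], [359.0, 258.0]] [[0.737, 0.107], [0.879, 0.04], [0.814, -0.101], [0.673, -0.032]] line dist [ 0.012  0.165  0.135 -0.018]
```

View pics/m8.png

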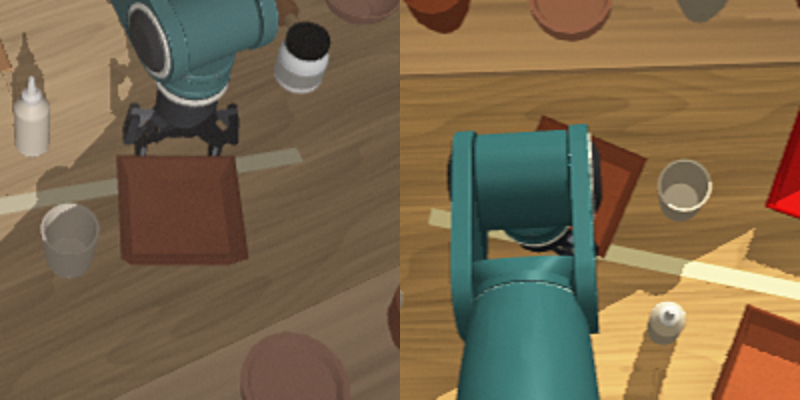

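The dish is straddling the tape, its rearmost corner at crop (118,157) still about 20 mm short of the tape's centre. The beaker and the plank beyond (edge at top-crop y = 70) are clear. One last push of 48 mm, then I back off.

```bash
python3 -m handwheel '[7,-1.6,0,0,0,0,1,15,-3.5,0,0,0,0,1,24,-5.6,0,0,0,0,1,33,-7.7,0,0,0,0,1,40,-9.4,0,0,0,0,1,45,-10.5,0,0,0,0,1,47,-11,0,0,0,0,1,45,-10.5,0,0,0,0,1,30,-6,0,0,0,0,1,10,0,0,0,0,0,1]'
python3 -m handwheel '[-5,3,10,0,0,0,1,-5,3,50,0,0,0,1,-5,3,90,0,0,0,1,-5,3,130,0,0,0,1,-5,3,170,0,0,0,1,-40,30,180,0,0,0,1,-80,60,180,0,0,0,1,-120,85,180,0,0,0,1,-160,110,180,0,0,0,1,-190,135,180,0,0,0,1]'
python3 - <<'E'
from h import *
t=camera("top");s=camera("scene")
for c,a in((t,(310,90)),(s,(380,285))):
    q=quad(blob(c,a));Q=plane(c,q,.046);print(q.tolist(),Q[:,:2].round(3).tolist(),"line dist",((Q[:,:2]-[.666,-.1415])@[.9735,-.2284]).round(3))
cv2.imwrite("pics/m9.png",np.hstack([cv2.resize(s["img"][150:400,180:480,::-1],None,fx=1.33,fy=1.5),cv2.resize(t["img"][0:250,220:520,::-1],None,fx=1.33,fy=1.5)]))
E
```

```text
t: 25.03
eef_pos: [0.7068, 0.0433, 0.0129]
tool_rot: [-3.139, 0.001, 2.71]
contact_force: [-0.3, 0.3, 0.0]
grip_width: 0.0852
t: 25.87
eef_pos: [0.531, 0.1669, 0.194]
tool_rot: [-3.14, 0.002, 2.71]
contact_force: [1.0, -0.0, 0.7]
grip_width: 0.0853
[[346.0, 62.0], [325.0, 111.0], [273.0, 89.0], [294.0, 40.0]] [[0.853, -0.108], [0.719, -0.047], [0.784, 0.093], [0.919, 0.032]] line dist [0.174 0.03  0.061 0.207]
[[422.0, 273.0], [430.0, 328.0], [365.0, 331.0], [362.0, 273.0]] [[0.782, 0.094], [0.921, 0.031], [0.863, -0.113], [0.717, -0.046]] line dist [0.059 0.208 0.185 0.028]
```

View pics/m9.png

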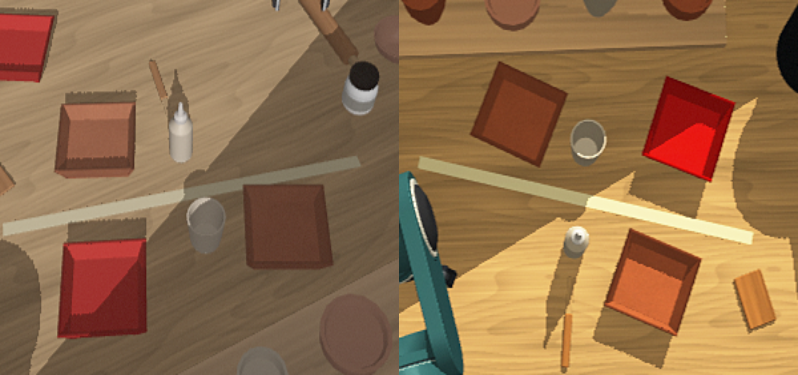

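The picture shows the stamped dish wholly beyond the tape, with its near-right corner at top crop (541,166) and the tape edge below it. Both views put its rearmost corner 16–18 mm past the tape's far edge. The beaker, bottle, knife and red dishes are where they were.

```bash
python3 -c "
from station import *
print(job_done(),sense()['t'])"
```

```text
the job is handed in; nothing more can be done
the job is handed in; nothing more can be done
```

The job is done and handed in, with the robot's clock at about 26 s. The left dish has the maker's seal and now stands wholly beyond the tape; the right dish is bare and stays where it was.

- **Tipping:** I tipped each dish with a fingertip until its near rim was on the table, left first. I held each for over a second and let it down along the same arc. For the left dish the foot edges gave about 70–71°. I did not measure the right one's angle, but its fingertip height matched and it pressed back with 37 N.
- **Push:** Both camera views put the stamped dish's rearmost rim corner 16–18 mm past the tape's far edge. It stands flat, and the hand is clear.
- **Other ware:** The right dish slid about 11 mm towards the robot while being tipped. The other ware and tools look undisturbed in the last picture; I did not measure each of them.

**What went wrong or disagreed:**
- My first try on the left dish was too shallow. The finger rode up onto the rim at about 13 N without moving the dish, and a deeper, more tilted approach worked.
- One far-corner triangulation gave nonsense because of a slip in my pixel arithmetic. I discarded it.

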